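Stroke check of a compaction cell

ROBOT

A 7-joint arm with a two-finger parallel gripper is mounted at the origin on the work surface. World frame = base frame: x ahead of the robot, y to its left, z up, the work surface at z = 0. Lengths are in mm, angles in rad, forces in N, time in s.
With the tool pointing down it reaches from about 400 to 900 mm from the base axis. Payload 5.6 kg.
Tool frame: the origin (TCP) lies midway between the tips of the shut fingers; the grasp point (between the pads) lies 19 mm behind it; x points along the fingers, y is the direction in which the jaws open and shut, and the axes are right-handed (so a half turn about x gives the same grasp; the last joint's range is limited). The gripper opens to 92 mm and grips with 3 to 60 N. Pads are 20 mm wide; open, the fingers measure 128 mm over their backs; the gripper's body (75 mm by 189 mm) begins 69 mm behind the grasp point.
Start: joints at [-1.149, 0.468, -0.012, 1.603, 0.006, 1.071, -0.056], TCP at [291.398, 581.03, 214.592] pointing down, gripper open.
Joint ranges: [-2.53, 2.53], [-0.31, 2.02], [-1.57, 1.55], [0.28, 2.44], [-1.29, 4.43], [0.15, 1.84], [-2.92, 2.92]. Speed limits (rad/s): [2.57, 2.57, 3.14, 3.14, 3.14, 3.14, 3.14].

INTERFACE

Orientations are given as a rotation vector (axis times angle).
In Python, from cell import robot, grip, kin, viewer gives the robot as it stands. Calls block until the motion is done:
- robot.movep(position, orientation): joint-space move of the TCP to a pose.
- robot.servo_line(position, feed=150, rotation=None): straight line of the TCP; rotation=None keeps the orientation; feed is the mean speed in mm/s.
- robot.goto_joints(angles): joint-space move.
- grip(opening, newtons=None): opening from 0.0 (shut) to 1.0 (fully open); newtons is the grip in N (None keeps the last); returns when the fingers have stopped.
- robot.hold(seconds).
- kin.ik(position, orientation): joint angles nearest the present ones, or None.
- robot.observe(): the state.
- viewer.read_camera(name): name is "side" or "top" or "wrist"; returns the picture (400x640x3 uint8, red, green, blue); there is no depth.
- viewer.camera_info(name): a dict with "camera_matrix" (3x3 intrinsics, pixels), "R" (3x3) and "t" (3): a world point X has camera coordinates R X + t. Camera axes: x right, y down, z forward; pixel columns grow to the right and rows downward; lengths in mm; the calibration is good to about 2 mm. A picture is of the moment at which its call begins: read the wrist's pose just before it. camera_info takes no time and is no camera call; for the wrist camera it gives the pose at the moment of the call.
A pose or a line that the arm cannot do raises robot.IKError and nothing moves.
- robot.job_done(): hands the job in, once; it reports no verdict.
Trained networks look in the newest picture that a camera, given by its name, has taken for a name from the list of things; names that differ only in an ending like _2 or _b are one class to them, and where a whole thing is asked for, a point or a joint stands for the part that bears it (a point fixed in the world has none). Each returns a list of dicts, best first, with "confidence" (0 to 1); they miss things now and then, are a little off and sometimes report something else, mostly with a low value. They report only what shows in the picture. A call takes as long as a camera call.
- viewer.silhouettes(name, camera): "mask" (400x640 bool, what is visible of it).
- viewer.pinpoint(name, camera): "at" ([x, y, z] in mm, in the coordinates of the camera as it stood for that picture, good to about 4 mm: a listed point, or the origin of a listed thing).
The state is a dict: "t": time; "joints": joint angles; "joint_velocities": joint speeds; "joint_torque": joint torques, N m; "tcp_pos": TCP position; "tcp_rot": TCP orientation; "contact_force": force on the tool from outside, world axes, zero at the start; "wrist_torque": the same for the moment, N m; "grip_width": opening from 0.0 (shut) to 1.0 (fully open).
Only numpy, scipy, OpenCV 4.12 (cv2) and the standard library are available. Lean on these libraries where they do the work, as an engineer would, in place of code of your own. Each camera call takes 0.05 s, during which the arm holds its last target.

TASK

Do the start-of-shift check on the compaction cell: lift the flat-faced tamper from its rubber rest, lower it into the cell's cup and press the sprung plate squarely down until it bottoms out level, keeping it there for two seconds. Feel for the bottom gently, since the load cell underneath is spoilt by more than 30 N. Then stand the tamper back upright in its rest, let go, and leave the other things on the bench where they are.

Things in the scene. Friction and masses are not known exactly. Their poses are not given: they have to be found in the camera images.
- tamper_mid (a point): Hand tamper, loose, upright, 108 mm high, about 0.34 kg (+-20%): flat steel disc foot 52 mm across, 14 mm thick; steel stem 18 mm across; the top 54 mm is a black square grip 26 x 26 mm, its flats facing this point's x and y axes. This point is on its axis half-way up: 54 mm above the flat underside, at the lower end of the grip; z up along the stem.
- rest_floor (a point): The tamper's rest, fixed: a round black rubber dish 84 mm across outside and 72 mm inside, rim 12 mm above the bench. This point is the centre of its inner floor, 4 mm above the bench, on which the tamper's foot stands.
- cell_mouth (a point): Compaction cell, fixed: upright aluminium cup, 72 mm across outside, 62 mm inside, on a grey round flange 112 mm across with a small black connector block. This point is the centre of the cup's open mouth, level with the rim, 85 mm above the bench. The sprung plate inside is described under plate. More than 30 N from the tamper on the cup or plate spoils the load cell.
- plate (a joint): How far the round steel plate (59 mm across) in the cup is pressed down, m: 0 at rest, 0.014 bottomed on its stop. At rest its face is 17 to 35 mm below the rim: plate and stop are set to another height each time and not measured, so feel for the stop. About 5 N starts it, about 12 N brings it to the stop; from there it is rigid.
- plate_roll (a joint): Tip of the plate about the cell's x axis, rad; 0 is level. Light springs rest it at about 0.05; a flat foot pressed on it squarely levels it.
- plate_pitch (a joint): Tip of the plate about the cell's y axis, rad; 0 is level. Light springs rest it at about -0.05.
- tin_a: Bystander: open steel sample tin, 58 mm across, 22 mm high; to be left where it is. Origin at its underside.
- tin_b: Bystander: a second such tin; to be left where it is. Origin at its underside.
- tin_c: Bystander: a third such tin; to be left where it is. Origin at its underside.
- jar: Bystander: amber glass jar with lid, 56 mm across, 75 mm high; to be left where it is. Origin at its underside.
- spatula: Bystander: wooden-handled scraper, 180 mm long, lying on the bench; to be left where it is. Origin at its underside.
- beaker: Bystander: glass beaker, 66 mm across, 85 mm high; to be left where it is. Origin at its underside.
- block: Bystander: steel gauge block 50 x 30 x 20 mm; to be left where it is. Origin at its underside.

How it is judged (in metres and radians):
On the way:
1. the plate is pressed onto its stop and level by the tamper, for 1.2 s (value of joint plate above 0.0128 m and value of joint plate_roll between -0.04 and 0.04 rad and value of joint plate_pitch between -0.04 and 0.04 rad and contact force between tamper and cell above 5 N), for 1.2 s.
At the end, for the whole second after the job is handed in: The tamper stands upright (within 0.06 rad) on the floor of its rest (its middle at most 4 mm above its standing height and within 14 mm of the dish's centre), still and released, and the plate has sprung back up to within 3 mm (horizontal distance between tamper_mid and rest_floor below 0.014 m and z of tamper_mid in the frame of rest_floor below 0.058 m and angle between tamper_mid's own z axis and vertical below 0.06 rad and value of joint plate below 0.003 m and linear speed of tamper below 0.02 m/s); the robot touches nothing.
It fails at once if the tamper bears on the cell with more than 30 N (contact force between tamper and cell above 30 N).
It fails at once if a bystander is moved by more than 30 mm (distance of any of tin_a, tin_b, tin_c, jar, spatula, beaker, block from where it was at the start of the episode above 0.03 m).
It also fails if it takes over 67 s, if anything falls off the work surface, if the arm or the gripper's body presses on something with over 40 N, if the wrist force passes 120 N, or if a joint passes its speed limit or range.

## Working session

There is one attempt and no reset: what is moved stays moved. The work goes in short steps, each a Python script; the robot and the scene stay as the last script left them, time stands still between calls to the robot, and variables do not carry over. Pictures are saved under pics/ and viewed, and the job is handed in when it is done.

```bash
ls; mkdir -p pics; cat > h.py <<'E'
from cell import robot, grip, kin, viewer
import numpy as np, cv2
def snap(cam,fn):
    info=viewer.camera_info(cam); im=viewer.read_camera(cam); cv2.imwrite('pics/'+fn,im[:,:,::-1]); return info,im
def w(info,p): return np.array(info['R']).T@(np.array(p)-np.array(info['t']).ravel())
def px(info,X):
    c=np.array(info['R'])@np.array(X)+np.array(info['t']).ravel(); q=np.array(info['camera_matrix'])@c; return q[:2]/q[2]
E
python3 - <<'E'
from h import *
np.set_printoptions(precision=2,suppress=True)
for cam in ['top','side']:
    info,im=snap(cam,cam+'0.png')
    for n in ['tamper_mid','rest_floor','cell_mouth','tin_a','jar','spatula','beaker','block']:
        for d in viewer.pinpoint(n,cam)[:4]:
            if d['confidence']>.2: 
                X=w(info,d['at']); print(cam,n,round(d['confidence'],2),X,px(info,X))
o=robot.observe();print(o)
E
```

```text
pics
top tamper_mid 0.7 [ 504.3  -226.16   58.33] [450.11 221.91]
top rest_floor 0.75 [ 507.61 -232.13    4.19] [445.95 220.11]
top cell_mouth 0.9 [482.83 192.5   85.96] [229.49 227.71]
top tin_a 0.93 [727.78  52.94  -5.27] [310.42 111.73]
top tin_a 0.89 [506.66   4.06  -2.59] [330.92 217.58]
top tin_a 0.58 [577.76   4.09  -0.2 ] [331.79 183.27]
top jar 0.87 [ 746.17 -128.67   -1.03] [397.3  104.68]
top jar 0.21 [733.5  232.13  -1.64] [225.03 106.51]
top spatula 0.78 [358.95 239.9   -2.34] [214.44 286.47]
top beaker 0.9 [736.71 225.21  -2.22] [228.44 105.15]
top block 0.71 [390.61   8.04  -3.15] [327.52 273.94]
side tamper_mid 0.82 [ 508.22 -226.6    57.29] [390.53 295.57]
side rest_floor 0.76 [ 506.5  -234.3     3.36] [389.71 319.76]
side rest_floor 0.67 [503.72   6.32  -7.02] [292.16 252.5 ]
side cell_mouth 0.69 [478.29 191.67  88.12] [220.18 177.7 ]
side cell_mouth 0.65 [724.63  52.47  -5.22] [350.48 194.15]
side tin_a 0.8 [500.78   7.34  -5.98] [290.7  252.57]
side tin_a 0.74 [724.24  51.98  -3.15] [350.59 193.59]
side tin_a 0.59 [578.8    4.05  -2.26] [320.02 233.65]
side jar 0.61 [ 748.79 -119.37   -2.22] [419.53 225.12]
side spatula 0.71 [356.06 239.3   -5.35] [162.19 228.52]
side beaker 0.89 [734.28 232.54  -3.35] [298.58 158.89]
side block 0.63 [393.5    8.32   2.1 ] [247.29 277.21]
{'t': 0.9, 'joints': array([-1.15,  0.47, -0.01,  1.6 ,  0.01,  1.07, -0.06]), 'joint_velocities': array([ 0., -0.,  0.,  0.,  0., -0., -0.]), 'joint_torque': array([  0.  , -52.04,  -0.01, -24.41,  -0.06,   0.01,   0.  ]), 'tcp_pos': array([291.4 , 581.06, 214.64]), 'tcp_rot': array([ 0.36,  1.54, -0.36]), 'contact_force': array([ 0.25, -0.17, -0.06]), 'wrist_torque': array([-0.03,  0.02, -0.03]), 'grip_width': 0.9971327091523261}
```

View pics/top0.png

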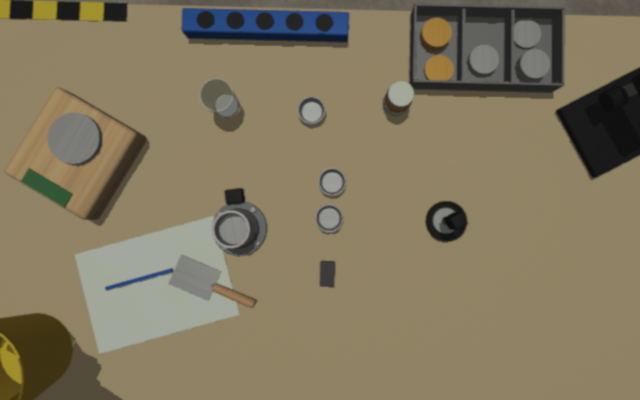

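View pics/side0.png

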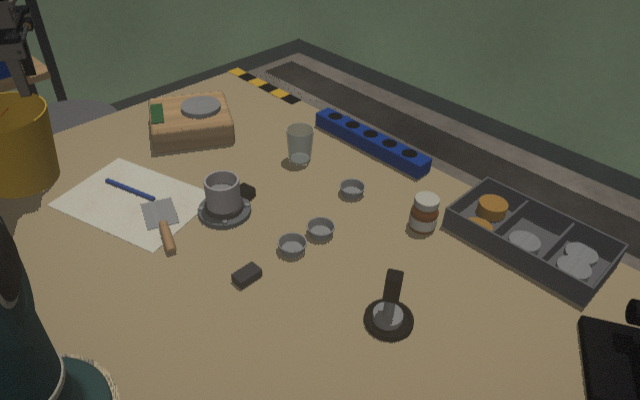

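Top: tamper stands in the dish (446,221), cell at (233,230). Side agrees (tamper 393,295). Next is a close wrist view to get the grip yaw.

```bash
cat >> h.py <<'E'
from scipy.spatial.transform import Rotation as Ro
def down(psi,tilt=None):
    y=np.array([np.cos(psi),np.sin(psi),0]); x=np.array([0,0,-1.]); R=Ro.from_matrix(np.c_[x,y,np.cross(x,y)])
    return (R if tilt is None else Ro.from_rotvec(tilt)*R).as_rotvec()
E
python3 - <<'E'
from h import *
np.set_printoptions(precision=3,suppress=True)
o=robot.observe(); print(Ro.from_rotvec(o['tcp_rot']).as_matrix())
for d in range(-180,180,15):
    q=kin.ik([506,-230,290],down(np.radians(d))); 
    q2=kin.ik([481,192,200],down(np.radians(d))); 
    print(d,q,q2)
i=viewer.camera_info('wrist'); print(-np.array(i['R']).T@np.array(i['t']).ravel(), i['R'])
E
```

```text
[[ 0.     0.448  0.894]
 [ 0.     0.894 -0.448]
 [-1.     0.     0.   ]]
-180 [-0.615  0.516  1.366  1.804 -0.531  1.268 -2.247] [-0.264  0.276 -0.212  1.927  0.071  0.945  2.632]
-165 [-0.615  0.516  1.366  1.804 -0.531  1.268 -1.985] [-0.223  0.281 -0.261  1.925  0.088  0.947  2.878]
-150 [-0.615  0.516  1.366  1.804 -0.531  1.268 -1.723] [-1.439  0.594  1.363  1.992 -0.658  1.111 -2.405]
-135 [-0.615  0.516  1.366  1.804 -0.531  1.268 -1.461] [-1.439  0.594  1.363  1.992 -0.658  1.111 -2.143]
-120 [-0.507  0.375  1.129  1.8   -0.364  1.198 -1.363] [-1.439  0.594  1.363  1.992 -0.658  1.111 -1.882]
-105 [-0.464  0.347  1.057  1.798 -0.325  1.187 -1.14 ] [-1.009  0.294  0.677  1.973 -0.225  0.949 -2.053]
-90 [-0.45   0.339  1.036  1.797 -0.314  1.184 -0.889] [-0.973  0.287  0.632  1.971 -0.208  0.947 -1.809]
-75 [-0.441  0.334  1.021  1.797 -0.307  1.182 -0.634] [-0.937  0.282  0.587  1.969 -0.191  0.945 -1.564]
-60 [-0.431  0.33   1.007  1.797 -0.3    1.18  -0.38 ] [-0.894  0.276  0.535  1.967 -0.172  0.943 -1.322]
-45 [-0.421  0.325  0.992  1.796 -0.293  1.179 -0.125] [-0.854  0.2
[... 913 characters left out ...]
0.241  1.167  2.178] [-0.512  0.261  0.079  1.943 -0.025  0.939  1.15 ]
105 [-0.317  0.288  0.844  1.791 -0.233  1.166  2.432] [-0.469  0.262  0.029  1.941 -0.009  0.939  1.397]
120 [-0.294  0.282  0.813  1.79  -0.222  1.164  2.682] [-0.426  0.264 -0.022  1.938  0.007  0.94   1.643]
135 [ 1.195  0.464 -1.099  1.701  0.433  1.247  2.353] [-0.387  0.266 -0.067  1.935  0.022  0.941  1.891]
150 [ 1.291  0.589 -1.309  1.697  0.587  1.321  2.487] [-0.348  0.269 -0.113  1.933  0.037  0.942  2.139]
165 [-0.615  0.516  1.366  1.804 -0.531  1.268 -2.509] [-0.306  0.272 -0.163  1.93   0.054  0.943  2.385]
[221.85  616.063 384.722] [[ 0.449  0.894  0.002]
 [ 0.859 -0.432  0.275]
 [ 0.247 -0.122 -0.961]]
```

```bash
python3 - <<'E'
from h import *
np.set_printoptions(precision=3,suppress=True)
robot.movep([506,-230,250],down(np.radians(0)))
info,im=snap('wrist','w1.png'); o=robot.observe(); print(o['t'],o['joints'])
for n in ['tamper_mid','rest_floor']:
    for d in viewer.pinpoint(n,'wrist')[:2]:
        X=w(info,d['at']); print(n,d['confidence'],X,px(info,X))
s=viewer.silhouettes('tamper_mid','wrist')
if s: cv2.imwrite('pics/m1.png',s[0]['mask']*255)
E
```

```text
3.9 [-0.367  0.359  0.927  1.843 -0.321  1.099  0.68 ]
tamper_mid 0.59 [ 505.324 -224.319   54.694] [320.066 171.84 ][ WARN:0@6.269] global loadsave.cpp:1063 imwrite_ Unsupported depth image for selected encoder is fallbacked to CV_8U.
```

View pics/w1.png

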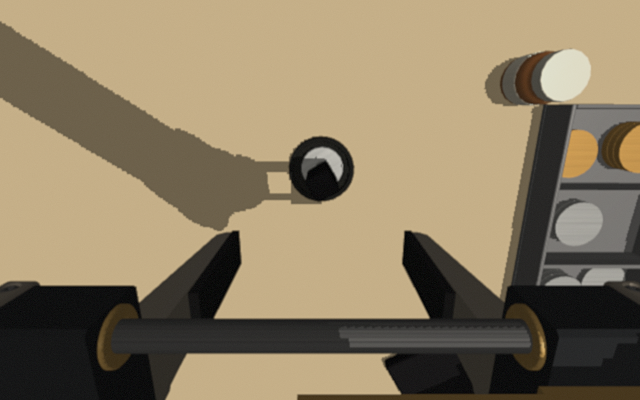

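```bash
python3 - <<'E'
import cv2,numpy as np
im=cv2.imread('pics/w1.png')[125:215,275:370]
g=np.clip((im/255.)**0.45*255,0,255).astype('uint8')
cv2.imwrite('pics/w1z.png',cv2.resize(g,None,fx=6,fy=6,interpolation=cv2.INTER_NEAREST))
E
```

```text
(no output)
```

View pics/w1z.png

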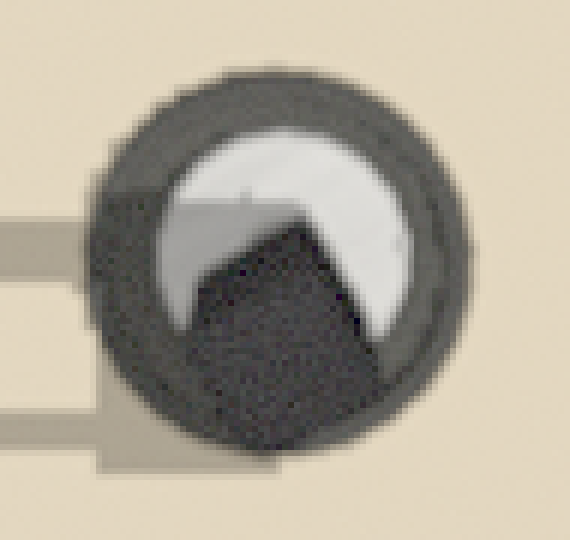

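```bash
cat > fit.py <<'E'
from h import *
from scipy.optimize import minimize
def proj(info,P):
    K=np.array(info['camera_matrix']);c=P@np.array(info['R']).T+np.array(info['t']).ravel();q=c@K.T;return q[:,:2]/q[:,2:]
def render(info,p,S=8,org=(275,125),size=(95,90)):
    x,y,th=p;z0=58;
    c=13*np.array([[1,1],[1,-1],[-1,-1],[-1,1]])@np.array([[np.cos(th),np.sin(th)],[-np.sin(th),np.cos(th)]])
    P=np.vstack([np.c_[c+[x,y],np.full(4,z)] for z in (58,112)])
    h=cv2.convexHull(((proj(info,P)-org+.5)*S).astype(np.float32))
    m=np.zeros((size[1]*S,size[0]*S),np.uint8);cv2.fillConvexPoly(m,h.astype(np.int32),255)
    return cv2.resize(m,size,interpolation=cv2.INTER_AREA)/255.
E
python3 - <<'E'
from fit import *
info=viewer.camera_info('wrist'); im=cv2.imread('pics/w1.png')[125:215,275:370].astype(float)
g=im.mean(2); print(np.percentile(g,[1,3,5,10,15,20,30]))
bl=cv2.GaussianBlur(g,(3,3),0)
T=1/(1+np.exp((bl-17)/2.)); cv2.imwrite('pics/T.png',cv2.resize((T*255).astype('uint8'),None,fx=6,fy=6))
best=None
for x in np.arange(495,516,2):
  for y in np.arange(-240,-214,2):
    for d in range(0,90,5):
      e=np.abs(render(info,(x,y,np.radians(d)),S=2)-T).sum()
      if best is None or e<best[0]: best=(e,x,y,d)
print(best)
r=minimize(lambda p:np.abs(render(info,(p[0],p[1],p[2]))-T).sum(),[best[1],best[2],np.radians(best[3])],method='Nelder-Mead',options=dict(initial_simplex=[[best[1]+a,best[2]+b,np.radians(best[3]+c)] for a,b,c in [(0,0,0),(2,0,0),(0,2,0),(0,0,5)]]))
print(r.x,np.degrees(r.x[2]),r.fun,T.sum())
m=render(info,r.x); v=np.clip((im/255)**.45*255,0,255).astype('uint8'); v=cv2.resize(v,None,fx=6,fy=6,interpolation=0)
cs,_=cv2.findContours(cv2.resize((m>.5).astype('uint8'),None,fx=6,fy=6,interpolation=0),0,1); cv2.drawContours(v,cs,-1,(0,255,0),1); cv2.imwrite('pics/ov1.png',v)
E
```

```text
[ 7.         10.         11.66666667 14.66666667 18.66666667 27.
 79.56666667]
(np.float64(502.39913169005445), np.int64(505), np.int64(-230), 45)
[ 505.17785494 -229.5150463     0.6497345 ] 37.227044753086446 486.02215971822386 1031.5997905243946
```

View pics/ov1.png

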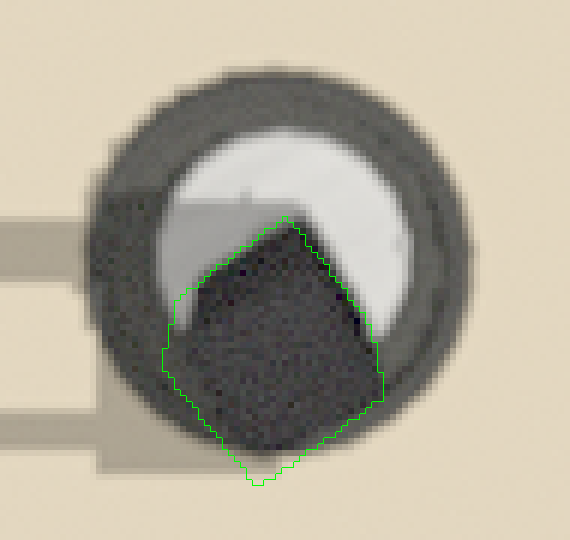

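View pics/T.png

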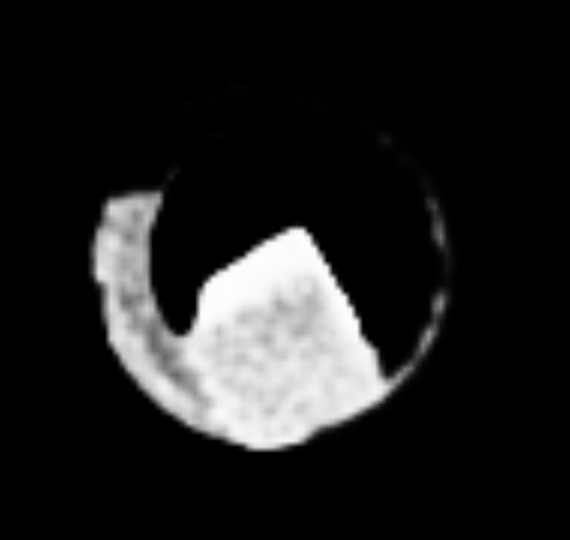

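```bash
python3 - <<'E'
from fit import *
info=viewer.camera_info('wrist'); im=cv2.imread('pics/w1.png')[125:215,275:370].astype(float)
bl=cv2.GaussianBlur(im.mean(2),(3,3),0)
T=1/(1+np.exp((bl-20)/2.))
W=np.ones_like(T); pl=np.array([[-1,28],[27,28],[28,57],[42,78],[0,90]]);cv2.fillPoly(W,[pl.astype(np.int32)],0)
f=lambda p:(W*np.abs(render(info,p)-T)).sum()
for d in (20,35,50,65):
  r=minimize(f,[505,-227,0],method='Nelder-Mead',options=dict(initial_simplex=[[505+a,-227+b,np.radians(d+c)] for a,b,c in [(0,0,0),(3,0,0),(0,3,0),(0,0,8)]]))
  print(r.x,np.degrees(r.x[2]),r.fun)
  if d==20 or r.fun<bst.fun: bst=r
r=bst
m=render(info,r.x); v=np.clip((im/255)**.45*255,0,255).astype('uint8'); v=cv2.resize(v,None,fx=6,fy=6,interpolation=0)
cs,_=cv2.findContours(cv2.resize((m>.5).astype('uint8'),None,fx=6,fy=6,interpolation=0),0,1); cv2.drawContours(v,cs,-1,(0,255,0),1); cv2.imwrite('pics/ov2.png',v)
for z,rr,X in [(18,26,r.x),(16,26,r.x)]:
  pass
# dish outer ellipse & foot
for X0,R,z,col in [((r.x[0],r.x[1]),26,18,(255,0,0)),((507,-230.),42,12,(0,0,255))]:
  a=np.linspace(0,2*np.pi,60);P=np.c_[X0[0]+R*np.cos(a),X0[1]+R*np.sin(a),0*a+z];q=((proj(info,P)-(275,125)+.5)*6).astype(np.int32)
  cv2.polylines(v,[q],True,col)
cv2.imwrite('pics/ov2.png',v)
E
```

```text
[ 505.63594434 -229.58122155    0.54436482] 31.1898067174855 192.87697793327087
[ 505.65849486 -229.78067651    0.5698931 ] 32.65246942913111 191.94234664332012
[ 505.61243249 -229.48603149    0.59590901] 34.14307096444818 191.8489178675062
[ 505.67342249 -229.73225798    0.58252649] 33.37630909230444 190.93008283089364
```

View pics/ov2.png

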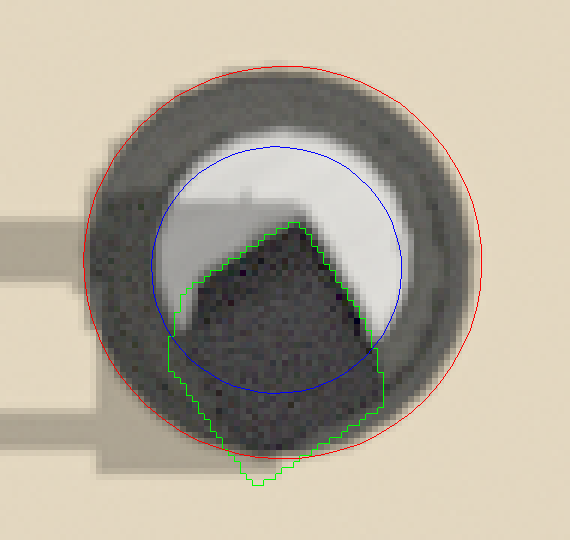

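The overlay puts the grip flats at about 32.5°. The foot centre is near (506.5,-226.3), with the dish centre about 5 mm lower in the image at (506.5,-231). I'll grasp with the jaws along 32.5° and then check.

```bash
python3 - <<'E'
from h import *
np.set_printoptions(precision=3,suppress=True)
ps=np.radians(32.5)
robot.movep([506.5,-226.3,200],down(ps))
info,im=snap('wrist','w2.png')
robot.servo_line([506.5,-226.3,73],feed=90)
o=robot.observe();print(o['t'],o['contact_force'],o['tcp_pos'])
grip(0.0,45)
o=robot.observe();print(o['t'],o['contact_force'],o['grip_width']*92,o['tcp_pos'])
snap('wrist','w3.png')
robot.hold(.2);f0=robot.observe()['contact_force']
robot.servo_line([506.5,-226.3,130],feed=60);robot.hold(.3)
o=robot.observe();print(o['t'],f0,o['contact_force'],o['wrist_torque'],o['grip_width']*92,o['tcp_pos'])
snap('side','s3.png')
E
```

```text
6.2417 [ 0.247 -0.003  0.748] [ 506.912 -226.43    73.505]
7.25 [ 0.021 -0.631 -0.817] 25.631775481932017 [ 506.524 -226.342   72.988]
8.9 [-0.36  -0.601 -1.492] [-0.862  1.195 -2.335] [-0.074  0.036  0.009] 25.616959551940575 [ 506.36  -226.316  129.762]
```

View pics/s3.png

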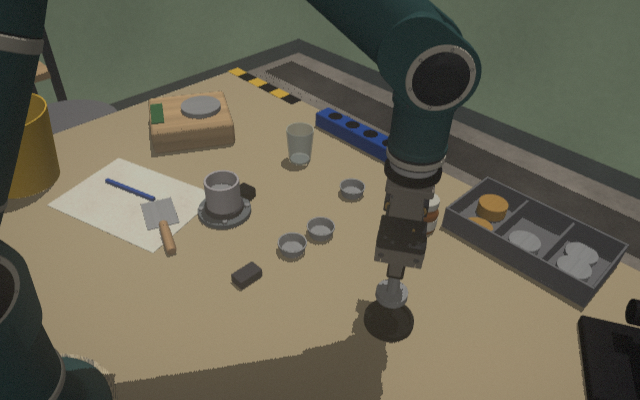

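View pics/w2.png

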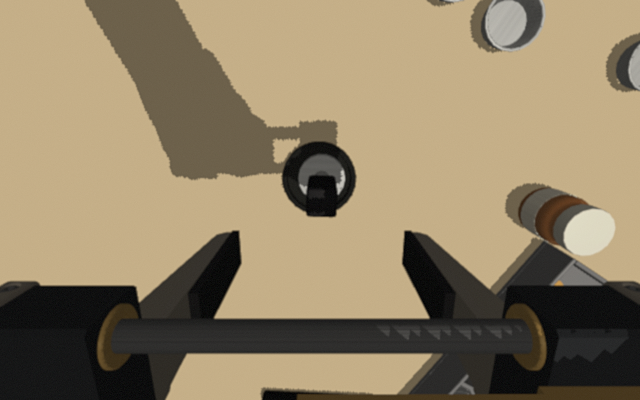

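Lifted at 25.6 mm jaw width, and the tamper looks straight. Next I'll hover over the cell and localise it.

```bash
python3 - <<'E'
from h import *
np.set_printoptions(precision=3,suppress=True)
ps=np.radians(32.5)
robot.servo_line([506.5,-226.3,195],feed=120)
robot.movep([481,180,195],down(ps)); robot.hold(.2)
o=robot.observe();print(o['t'],o['contact_force'],o['wrist_torque'],o['tcp_pos'])
for cam in ['wrist','side','top']:
    info,im=snap(cam,cam+'4.png')
    for n in ['cell_mouth','tamper_mid']:
        for d in viewer.pinpoint(n,cam)[:2]:
            X=w(info,d['at']); print(cam,n,d['confidence'],X,px(info,X))
E
```

```text
11.35 [ 0.304  0.354 -2.407] [-0.081  0.012 -0.031] [481.448 178.896 195.059]
wrist cell_mouth 0.79 [481.866 189.734  83.702] [327.727 185.499]
wrist tamper_mid 0.66 [480.402 181.35  176.789] [321.621 231.302]
side cell_mouth 0.74 [478.138 191.308  85.321] [220.359 178.934]
side tamper_mid 0.57 [483.407 177.691 177.865] [222.335 141.36 ]
top cell_mouth 0.55 [482.588 195.605  83.058] [228.197 227.757]
top tamper_mid 0.8 [482.326 177.862 177.056] [225.23  229.491]
top tamper_mid 0.28 [735.935 228.085  -0.24 ] [226.835 105.238]
```

View pics/wrist4.png

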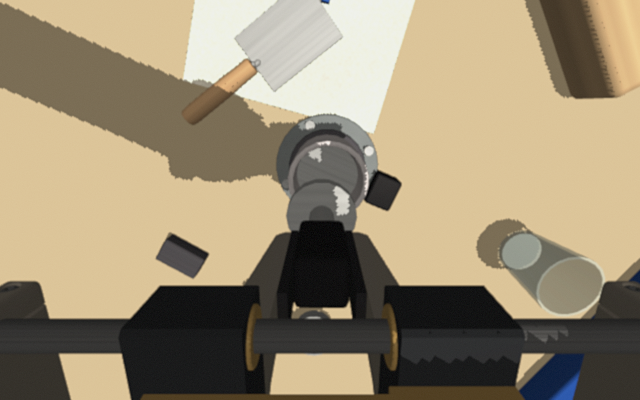

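View pics/side4.png

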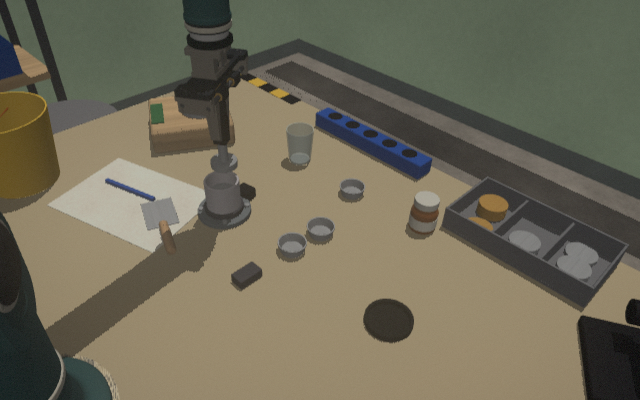

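```bash
cat > ov.py <<'E'
from fit import *
def ov(cam,fn,out,circs,org,size,S=6):
    info=viewer.camera_info(cam); v=cv2.imread('pics/'+fn)[org[1]:org[1]+size[1],org[0]:org[0]+size[0]]
    v=cv2.resize(np.clip((v/255.)**.7*255,0,255).astype('uint8'),None,fx=S,fy=S,interpolation=cv2.INTER_CUBIC)
    a=np.linspace(0,2*np.pi,90)
    for x,y,z,R,col in circs:
        q=((proj(info,np.c_[x+R*np.cos(a),y+R*np.sin(a),0*a+z])-org+.5)*S).astype(np.int32)
        cv2.polylines(v,[q],True,col)
    cv2.imwrite('pics/'+out,v)
E
python3 - <<'E'
from ov import *
c=(481.,191.)
C=[(*c,85,36,(0,255,0)),(*c,85,31,(0,255,0)),(481.4,178.9,126,26,(255,0,0)),(481.4,178.9,140,26,(255,0,0))]
ov('wrist','wrist4.png','o4w.png',C,(260,100),(130,100))
ov('side','side4.png','o4s.png',C,(180,130),(90,100))
ov('top','top0.png','o4t.png',C[:2],(190,190),(90,80),8)
E
```

```text
(no output)
```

View pics/o4w.png

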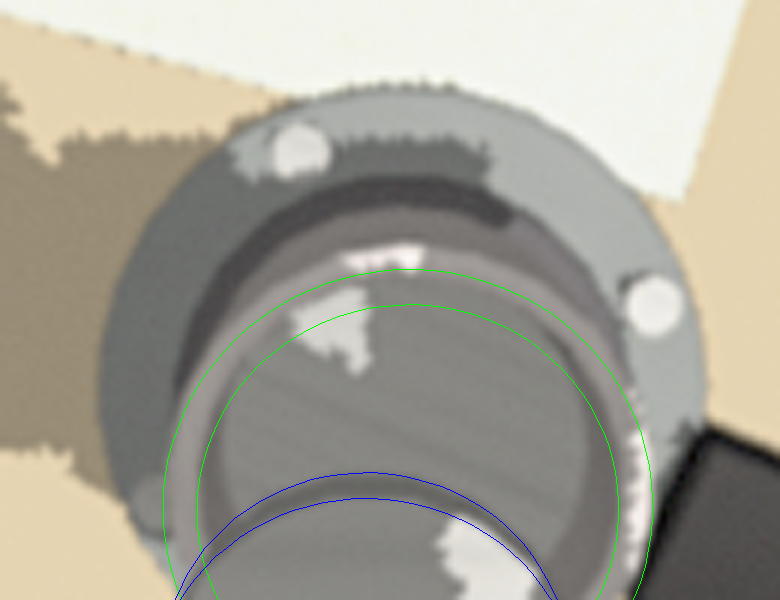

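View pics/o4s.png

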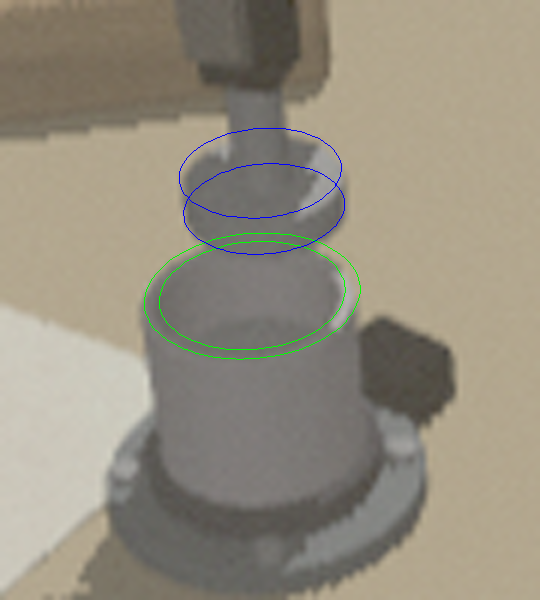

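View pics/o4t.png

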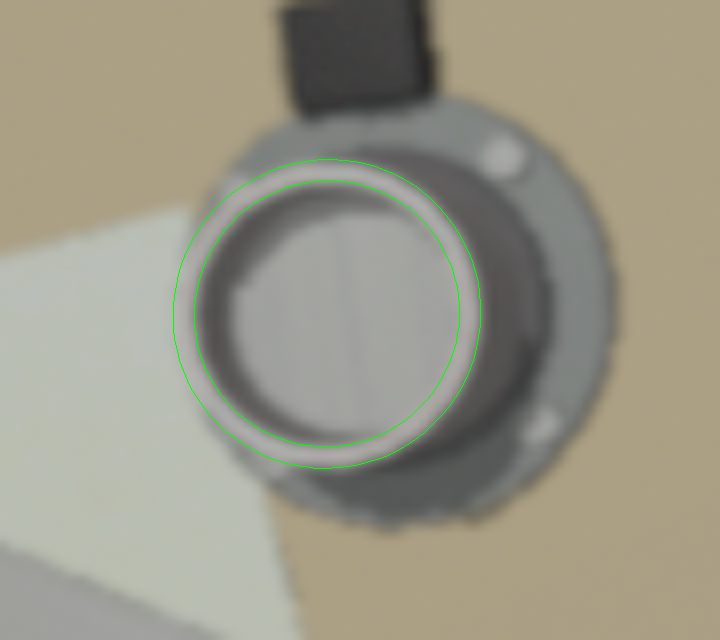

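The cup at (481,191) fits both the top and side views. The wrist view shows a bias of about 3 mm, which could be the camera or the foot sitting off the TCP. I'll check the foot offset in side and top.

```bash
python3 - <<'E'
from ov import *
C=[]
for (dx,dy),col in [((0,0),(255,0,0)),((1.6,-2.5),(0,0,255))]:
    C+=[(481.4+dx,178.9+dy,z,26,col) for z in (126,140)]+[(481.4+dx,178.9+dy,165,9,col)]
ov('side','side4.png','o5s.png',C,(190,130),(70,60),11)
info=viewer.camera_info('side')
print(px(info,[481.4,178.9,126]),px(info,[483,176.4,126]),px(info,[481.4,178.9,124]))
i=viewer.camera_info('top')
print(px(i,[481.4,178.9,126]),px(i,[483,176.4,126]))
ov('top','top4.png','o5t.png',C,(190,190),(80,70),10)
E
```

```text
[223.56809023 164.17864124] [225.00273564 164.39441098] [223.6603192  165.02346907]
[231.743881  229.2267022] [233.18306591 228.36048158]
```

View pics/o5s.png

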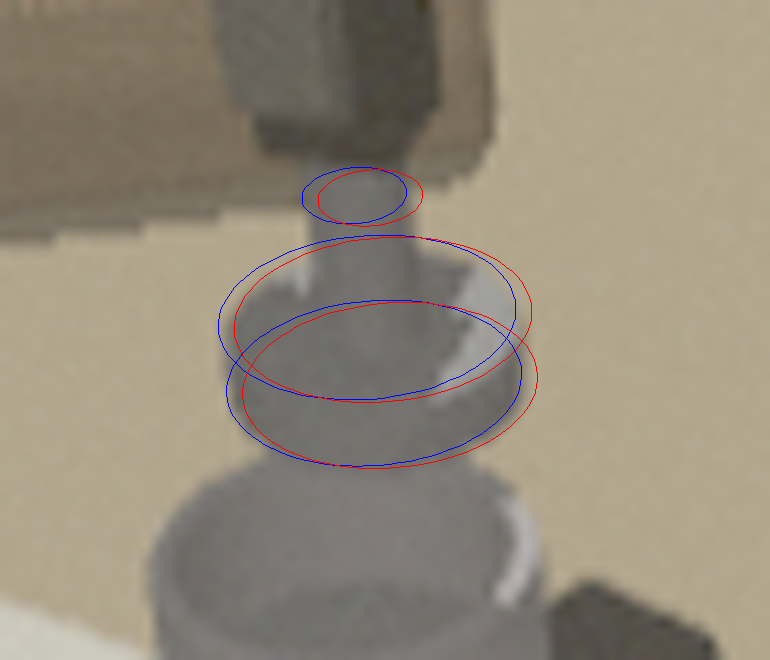

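View pics/o5t.png

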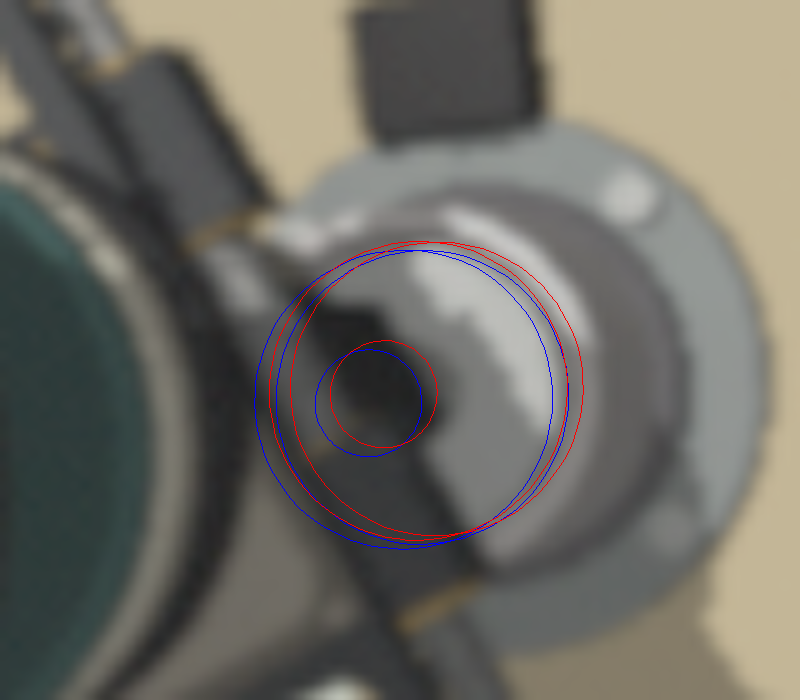

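```bash
python3 - <<'E'
from ov import *
np.set_printoptions(precision=2,suppress=True)
robot.servo_line([480.2,192.2,195],feed=60)
robot.servo_line([480.2,192.2,160],feed=60); robot.hold(.3)
o=robot.observe();print(o['t'],o['contact_force'],o['tcp_pos'])
for c in ['wrist','side','top']: snap(c,c+'6.png')
x,y=o['tcp_pos'][:2]
C=[(481,191,85,36,(0,255,0)),(481,191,85,31,(0,255,0)),(x+.8,y-1.2,91,26,(255,0,0)),(x+.8,y-1.2,105,26,(255,0,0))]
ov('wrist','wrist6.png','o6w.png',C,(260,100),(130,100))
ov('side','side6.png','o6s.png',C,(180,130),(90,100))
E
```

```text
13.1833 [ 0.91  0.07 -2.42] [480.35 192.3  160.26]
```

View pics/o6w.png

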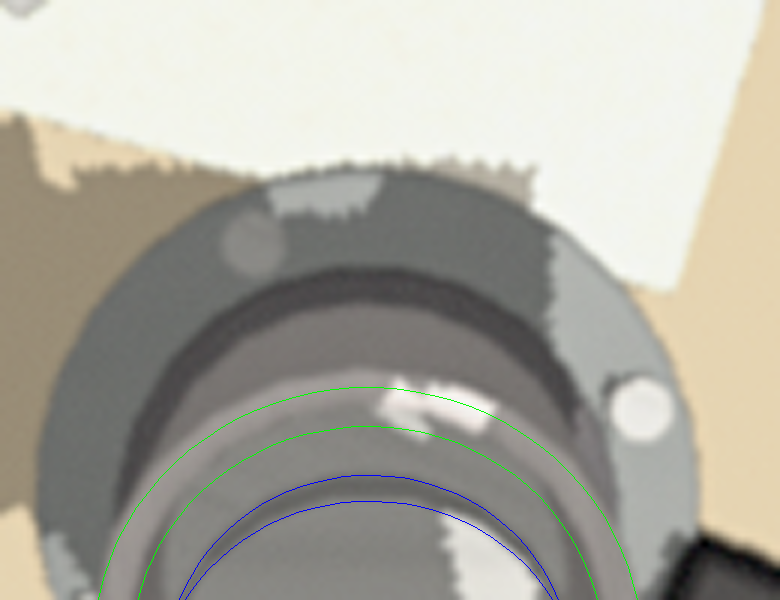

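View pics/o6s.png

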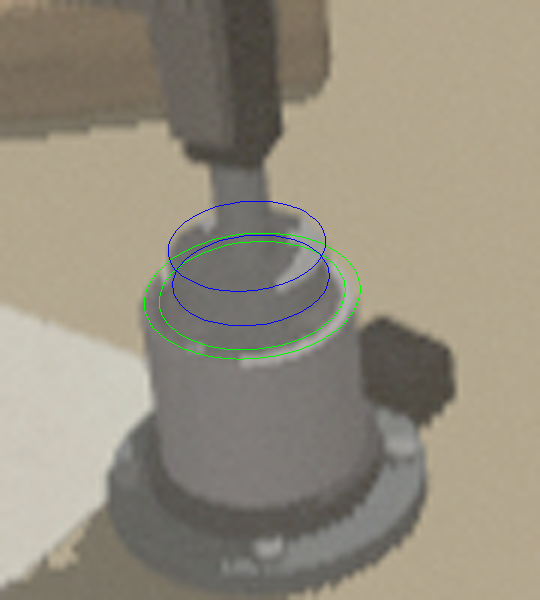

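Side shows the foot centred; wrist suggests it is 2.6 mm off along one direction. I'll split the difference with a 1.2 mm shift, enter slowly and feel down.

```bash
cat > press.py <<'E'
from h import *
np.set_printoptions(precision=2,suppress=True)
X,Y=479.6,193.2
robot.servo_line([X,Y,160],feed=20); robot.hold(.2)
b=np.mean([robot.observe()['contact_force'] for _ in range(1)],0); print('base',b)
def F(): 
    a=[]
    for _ in range(3): robot.hold(.03); a.append(robot.observe()['contact_force'])
    return np.mean(a,0)-b
z=160
while z>142:
    z-=3; robot.servo_line([X,Y,z],feed=30); f=robot.observe()['contact_force']-b
    if abs(f[2])>4.5 or np.hypot(*f[:2])>4: print('early',z,f); break
print(z,F(),robot.observe()['t'])
E
python3 press.py
```

```text
base [ 0.8   0.75 -2.91]
142 [-0.54 -0.54  0.14] 15.3833
```

```bash
cat > press2.py <<'E'
from h import *
np.set_printoptions(precision=2,suppress=True)
X,Y=479.6,193.2
b=np.array([.3,.3,-2.75])
def F(n=2): 
    a=[]
    for _ in range(n): robot.hold(.03); a.append(robot.observe()['contact_force'])
    return np.mean(a,0)-b
z=142.; log=[]; 
while z>94:
    f=F(); o=robot.observe(); log.append((z,f[2]))
    if f[2]>1.5: print(round(z,1),o['tcp_pos'][2],f,o['wrist_torque'],round(o['t'],1))
    if f[2]>14.5 or np.hypot(*f[:2])>6: print('stop'); break
    z-= 1.5 if f[2]<2 else (1.0 if f[2]<8 else 0.4)
    robot.servo_line([X,Y,z],feed=12 if f[2]<8 else 8)
snap('side','side7.png')
E
python3 press2.py
```

```text
124.0 124.15577501762405 [-0.65  0.67  1.55] [ 0.2  -0.09  0.  ] 19.6
122.5 122.86757538418793 [-1.14  1.07  4.97] [ 0.4  -0.02  0.01] 19.9
121.5 121.70630413254499 [0.67 1.12 5.69] [ 0.55 -0.19  0.08] 20.2
120.5 120.67868047680714 [1.09 2.12 6.39] [ 0.72 -0.39 -0.01] 20.5
119.5 119.64442859960252 [1.31 2.4  6.85] [ 0.84 -0.5  -0.  ] 20.8
118.5 118.64104265368154 [1.98 2.79 7.29] [ 1.04 -0.65 -0.02] 21.2
117.5 117.6601358404728 [2.1  3.53 7.01] [ 1.07 -0.7  -0.02] 21.5
116.5 116.71389552732253 [2.58 2.82 8.51] [ 1.06 -0.67 -0.04] 21.8
116.1 116.34310291730876 [1.75 3.62 8.24] [ 1.05 -0.62  0.02] 22.1
115.7 115.95231533747261 [1.54 3.03 9.1 ] [ 1.11 -0.69  0.03] 22.4
115.3 115.59599547482647 [2.11 3.42 8.86] [ 1.09 -0.7  -0.01] 22.7
114.9 115.19828569405406 [1.79 2.69 8.91] [ 1.06 -0.57 -0.02] 23.1
114.5 114.8234611088667 [1.24 3.19 8.89] [ 1.06 -0.54  0.02] 23.4
114.1 114.43333892356829 [1.49 3.22 9.77] [ 1.05 -0.59 -0.02] 23.7
113.7 114.07826798381008 [1.63 2.26 9.56] [ 1.04 -0.53  0.06] 24.0
113.3 113.68232854233193 [0.65 2.95 9.08] [ 1.05 -0.59  0.03] 24.3
112.9 113.29925621456113
[... 185 characters left out ...]

111.7 112.15201350093649 [ 2.03  2.73 10.39] [ 1.05 -0.49 -0.03] 25.6
111.3 111.7549639070662 [ 0.86  2.73 10.24] [ 1.03 -0.45  0.07] 25.9
110.9 111.38694250678941 [ 0.84  2.94 11.08] [ 1.01 -0.42 -0.01] 26.2
110.5 111.0068674470814 [ 1.48  2.89 10.98] [ 0.97 -0.48 -0.03] 26.5
110.1 110.62399511057889 [ 1.3   3.04 11.94] [ 1.02 -0.44  0.05] 26.9
109.7 110.25286431178671 [ 0.94  3.25 11.94] [ 0.97 -0.44  0.03] 27.2
109.3 109.86879211400247 [ 0.89  2.7  11.35] [ 0.95 -0.45  0.01] 27.5
108.9 109.49046255279163 [ 0.51  3.12 11.72] [ 0.98 -0.4   0.02] 27.8
108.5 109.31019655469369 [ 0.17  2.45 13.98] [ 0.87 -0.26  0.03] 28.1
108.1 109.24390129246875 [-0.09  1.69 17.6 ] [0.73 0.03 0.06] 28.4
stop
```

```bash
python3 - <<'E'
from h import *
np.set_printoptions(precision=2,suppress=True)
b=np.array([.3,.3,-2.75])
robot.servo_line([479.6,193.2,107.9],feed=6)
for i in range(4):
    robot.hold(.3);o=robot.observe();print(o['t'],o['tcp_pos'],o['tcp_rot'],o['contact_force']-b,o['wrist_torque'])
snap('side','side8.png');snap('wrist','wrist8.png')
import cv2
v=cv2.imread('pics/side8.png')[70:230,160:290];w_=cv2.imread('pics/wrist8.png')[110:330,220:420]
cv2.imwrite('pics/z8.png',np.hstack([cv2.resize(v,(450,554)),cv2.resize(w_,(350,554))]))
print(down(np.radians(32.5)))
E
```

```text
29.0417 [480.14 193.37 109.21] [ 0.78  1.43 -0.78] [-0.82  2.25 18.78] [0.7  0.17 0.03]
29.3417 [480.13 193.37 109.21] [ 0.78  1.43 -0.78] [-1.31  2.01 19.1 ] [0.62 0.12 0.05]
29.6417 [480.19 193.35 109.24] [ 0.78  1.43 -0.78] [-1.65  2.04 19.32] [ 0.68  0.15 -0.06]
29.9417 [480.11 193.34 109.19] [ 0.78  1.43 -0.78] [-0.55  2.12 18.37] [0.69 0.17 0.05]
[ 0.78  1.43 -0.78]
```

View pics/z8.png

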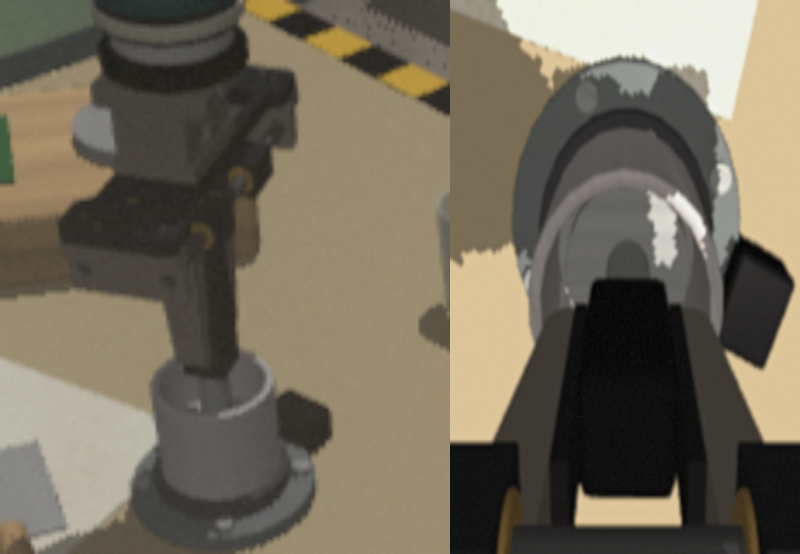

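The plate has bottomed: rigid at TCP z 109.2 after about 14–15 mm, and held at about 19 N. A 3 N side load suggests the foot is off-centre or rubbing. I'll lift clear of the plate, recentre, and press again squarely.

```bash
python3 - <<'E'
from h import *
np.set_printoptions(precision=2,suppress=True)
b=np.array([.3,.3,-2.75])
robot.hold(.3)
def s(l): 
    robot.hold(.1);a=[]
    for _ in range(3): robot.hold(.03);a.append(robot.observe())
    o=a[-1];print(l,round(o['t'],1),o['tcp_pos'],np.mean([q['contact_force'] for q in a],0)-b,o['wrist_torque'])
    return (np.mean([q['contact_force'] for q in a],0)-b)
robot.servo_line([479.6,193.2,127.5],feed=25); s('free')
robot.servo_line([479,194.2,127.5],feed=15); s('+1.2')
robot.servo_line([478.5,195.0,127.5],feed=15); s('+2.2')
E
```

```text
free 31.5 [479.35 192.98 127.24] [-0.79 -0.53 -0.15] [-0.06  0.02  0.03]
+1.2 31.9 [479.02 194.21 127.52] [-0.48 -0.31  0.04] [-0.03  0.07  0.01]
+2.2 32.4 [478.49 194.99 127.5 ] [-0.44 -0.49  0.83] [-0.06  0.05  0.04]
```

```bash
python3 - <<'E'
from h import *
np.set_printoptions(precision=2,suppress=True)
b=np.array([-.1,-.1,-2.75]); X,Y=479.2,194.2
def s(l,p=True): 
    a=[]
    for _ in range(3): robot.hold(.03);a.append(robot.observe())
    o=a[-1];f=np.mean([q['contact_force'] for q in a],0)-b
    if p: print(l,round(o['t'],1),o['tcp_pos'],f,o['wrist_torque'])
    return f
robot.servo_line([X,Y,127.5],feed=15)
for z in (124,122.5,121,118,114,111): robot.servo_line([X,Y,z],feed=15); f=s(z)
z=110.
while f[2]<14 and z>107.5:
    robot.servo_line([X,Y,z],feed=8); f=s(z); z-=.4
E
```

```text
124 33.1 [479.41 194.39 124.14] [0.5  1.14 1.2 ] [ 0.18 -0.07  0.04]
122.5 33.5 [479.64 194.48 122.88] [0.44 1.36 4.84] [ 0.36 -0.11  0.06]
121 33.8 [479.61 194.49 121.22] [0.77 1.99 5.89] [ 0.57 -0.3   0.04]
118 34.3 [479.57 194.47 118.19] [1.08 2.15 7.62] [ 0.71 -0.45  0.  ]
114 34.8 [479.58 194.42 114.35] [1.45 2.28 9.49] [ 0.67 -0.38 -0.  ]
111 35.2 [479.61 194.4  111.49] [ 0.58  1.74 10.16] [ 0.64 -0.26 -0.01]
110.0 35.6 [479.62 194.41 110.56] [ 0.8   1.96 11.29] [ 0.61 -0.21 -0.03]
109.6 36.0 [479.64 194.42 110.18] [ 0.5   2.13 11.59] [ 0.6  -0.21  0.04]
109.19999999999999 36.3 [479.63 194.43 109.79] [ 1.3   1.45 11.59] [ 0.55 -0.2  -0.05]
108.79999999999998 36.6 [479.64 194.42 109.4 ] [ 1.34  2.15 12.34] [ 0.57 -0.16  0.03]
108.39999999999998 37.0 [479.71 194.39 109.31] [ 0.29  1.44 14.62] [0.49 0.04 0.03]
```

```bash
python3 - <<'E'
from h import *
np.set_printoptions(precision=2,suppress=True)
b=np.array([-.1,-.1,-2.75]); X,Y=479.2,194.2
robot.servo_line([X,Y,108.0],feed=6)
for i in range(4):
    robot.hold(.56);o=robot.observe();print(o['t'],o['tcp_pos'],o['contact_force']-b,o['wrist_torque'])
robot.servo_line([X,Y,128],feed=30)
robot.servo_line([X,Y,195],feed=70)
robot.movep([506.5,-230.5,150],down(np.radians(32.5)));robot.hold(.3)
o=robot.observe();print(o['t'],o['tcp_pos'],o['contact_force'],o['wrist_torque'],o['grip_width']*92)
for c in ['side','wrist','top']:
    info,im=snap(c,c+'9.png')
    for n in ['rest_floor','tamper_mid']:
        for d in viewer.pinpoint(n,c)[:1]: print(c,n,d['confidence'],w(info,d['at']))
x,y=o['tcp_pos'][:2]
from ov import ov
C=[(506.5,-232,12,42,(0,255,0)),(506.5,-232,12,36,(0,255,0)),(x+.8,y-1.2,81,26,(255,0,0)),(x+.8,y-1.2,95,26,(255,0,0))]
ov('side','side9.png','o9s.png',C,(350,240),(85,110),5)
ov('wrist','wrist9.png','o9w.png',C,(250,100),(140,110),5)
E
```

```text
37.8083 [479.76 194.37 109.23] [-0.83  1.24 18.12] [ 0.34  0.3  -0.04]
38.3667 [479.74 194.38 109.22] [ 0.18  1.06 18.15] [0.35 0.33 0.01]
38.925 [479.74 194.39 109.23] [-0.71  1.33 17.94] [ 0.32  0.41 -0.01]
39.4833 [479.78 194.39 109.23] [-1.1   0.66 17.52] [0.32 0.32 0.06]
43.2833 [ 506.84 -229.77  150.03] [ 1.02  0.53 -2.6 ] [-0.02  0.02 -0.06] 25.638907040276965
side rest_floor 0.74 [ 504.84 -233.42    3.64]
side tamper_mid 0.79 [ 510.28 -231.25  133.26]
wrist rest_floor 0.62 [ 504.86 -228.93    3.61]
wrist tamper_mid 0.66 [ 504.36 -226.31  134.13]
top rest_floor 0.72 [ 508.68 -228.6     3.06]
top tamper_mid 0.72 [ 505.91 -230.57  133.67]
```

View pics/o9s.png

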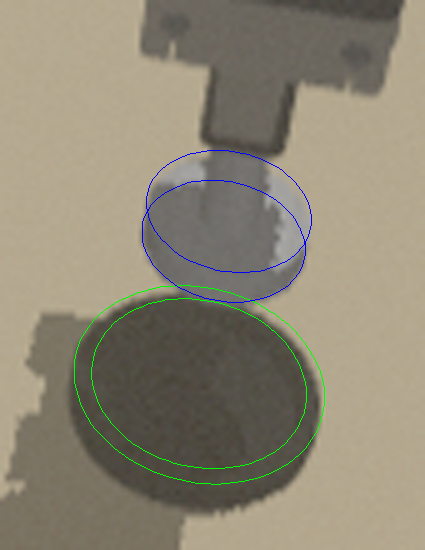

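View pics/o9w.png

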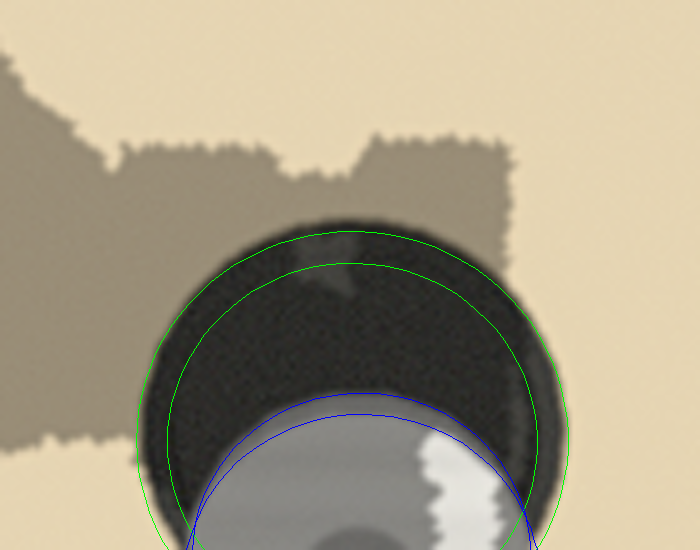

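```bash
python3 - <<'E'
from h import *
np.set_printoptions(precision=2,suppress=True)
X,Y=505.2,-229.8
robot.servo_line([X,Y,90],feed=60);robot.servo_line([X,Y,77],feed=25);robot.hold(.1)
b=robot.observe()['contact_force'];z=77.
while z>70:
    z-=.6; robot.servo_line([X,Y,z],feed=12);robot.hold(.03);o=robot.observe();f=o['contact_force']-b
    if f[2]>2.5: break
print(z,o['t'],o['tcp_pos'],f)
grip(0.6);robot.hold(.2);o=robot.observe();print(o['t'],o['grip_width'],o['contact_force'])
robot.servo_line([X,Y,150],feed=60)
robot.servo_line([X,Y,260],feed=150);robot.hold(.2)
for c in ['side','wrist','top']:
    info,im=snap(c,c+'10.png')
    for n in ['rest_floor','tamper_mid']:
        for d in viewer.pinpoint(n,c)[:1]: print(c,n,d['confidence'],w(info,d['at']))
for n in ['tin_a','jar','spatula','beaker','block']:
  for d in viewer.pinpoint(n,'top')[:3]:
    if d['confidence']>.4:print(n,w(viewer.camera_info('top'),d['at']))
print(robot.observe()['t'])
E
```

```text
72.20000000000005 47.9167 [ 505.38 -229.98   72.97] [-0.93  1.29  9.08]
48.7167 0.6004713404097326 [ 0.29  0.39 -0.24]
side rest_floor 0.66 [ 506.63 -234.63    1.93]
side tamper_mid 0.66 [ 505.83 -227.78   56.75]
wrist tamper_mid 0.62 [ 504.95 -226.22   59.88]
top rest_floor 0.72 [ 507.35 -229.94    4.29]
top tamper_mid 0.65 [ 501.84 -231.53   58.07]
tin_a [507.53   7.78  -1.82]
tin_a [577.9    4.4   -1.19]
tin_a [728.13  53.45  -6.65]
jar [ 743.21 -126.83   -4.86]
jar [ 505.08 -231.93   55.53]
spatula [359.46 240.39   1.29]
beaker [736.24 226.6   -1.54]
block [392.68   5.09  -0.96]
block [359.7  237.81  -2.12]
51.95
```

View pics/side10.png

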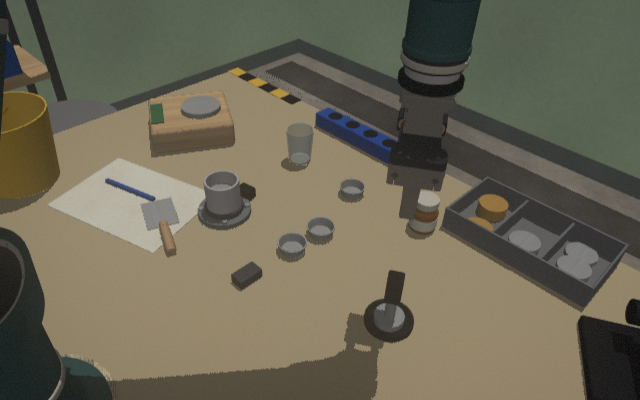

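View pics/wrist10.png

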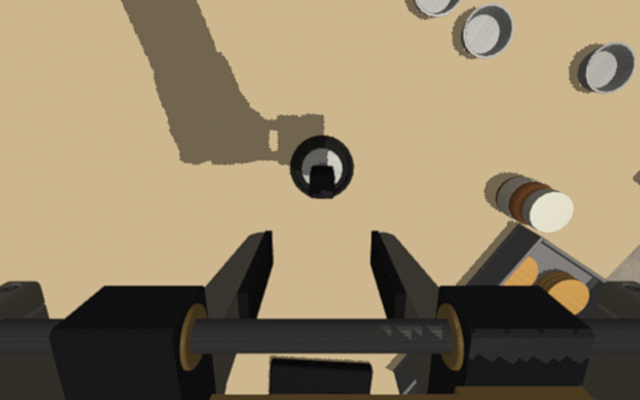

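The tamper stands upright and centred in the dish: side (393,295), and in the wrist view the foot sits within the dish at (321,166). The gripper is clear and the bystanders are unmoved, so I'm handing in.

```bash
python3 - <<'E'
from h import *
robot.job_done(); print(robot.observe()['t'])
E
```

```text
the job is handed in; nothing more can be done
the job is handed in; nothing more can be done
```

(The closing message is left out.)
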